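# Pin the busbar clamp shut after a temperature check

## Robot

A 6-joint arm with a two-finger parallel gripper is mounted at the origin on the work surface. World frame = base frame: x ahead of the robot, y to its left, z up, the work surface at z = 0. Lengths are in m, angles in rad, forces in N, time in s.
With the tool pointing down it reaches from about 0.35 to 0.85 m from the base axis. Payload 8.1 kg.
Tool frame: the origin (TCP) lies at the very end of the fingers, on their centre line; the grasp point (between the pads) lies 19 mm behind it; z points along the fingers, y is the line along which they close (so a half turn about z gives the same grasp; the last joint's range is limited). The gripper opens to 93 mm and grips with 3 to 60 N. Pads are 15 mm wide; open, the fingers measure 128 mm over their backs; the gripper's body (75 mm by 188 mm) begins 65 mm behind the grasp point.
Start: joints at [1.18, 0.13, 1.488, -0, 1.523, -0.085], TCP at [0.181, 0.572, 0.219] pointing down, gripper open.
Joint ranges: [-2.96, 2.96], [-0.89, 2.26], [0.02, 2.5], [-1.34, 4.48], [0, 2.73], [-2.66, 2.66]. Speed limits (rad/s): [2.39, 2.39, 2.79, 3.14, 3.14, 3.14].

## Interface

Orientations are given as a rotation vector (axis times angle).
In Python, from plant import monitor, eyes, ticket gives the robot as it stands.
- The arm moves only by the tool arm_command, never from a script. Its argument "deltas" is a list that holds one entry, the list of rows, each a list of 6 numbers: the shift along the world's x, y, z in cm, then the turn, a rotation vector about the world's x, y, z in degrees. In form: [[[tx, ty, tz, rx, ry, rz], ...]]. A call has 1 to 12 rows; each row shifts and turns the commanded pose from where the row before left it; what a row does not reach is not made up. A row lasts 1/12 s, in which the tool goes at most 41.7 mm and 7.16 degrees, less where a joint would pass 70% of its speed; a pose out of reach is approached as far as the arm can. A call is refused whole if a number of a shift passes 4.17 or a number of a turn 7.16, either way. A call with a gripper value outside its range is refused whole. "gripper" is the opening, from -1 (shut) to 1 (fully open), set as the call begins (left out, the last holds). The fingers move at their own pace and stop on an object; "squeeze" is the grip in N (left out, the last holds). Time passes only in rows, so rows that do not move let the fingers close. It gives the time, the measured TCP pose, the force, the opening and the grip force at its end, in the units of the state.
- monitor.read_state(): the state, without advancing time (a new reading comes with each control period).
- eyes.read_camera(name): name is "scene" or "top" or "wrist"; returns the picture (400x640x3 uint8, blue, green, red); there is no depth.
- eyes.camera_model(name): a dict with "fx", "fy", "cx", "cy" (pixels), "rvec" (rotation vector, rad) and "tvec" (3), from world to camera coordinates, as OpenCV has them. Camera axes: x right, y down, z forward; pixel columns grow to the right and rows downward; lengths in m; the calibration is good to about 2 mm. A picture is of the moment at which its call begins: read the wrist's pose just before it. camera_model takes no time and is no camera call; for the wrist camera it gives the pose at the moment of the call.
- ticket.close_job(): hands the job in; it is judged then, once.
The state is a dict: "t": time; "q": joint angles; "dq": joint speeds; "joint_torque": joint torques, N m; "tool_pos": TCP position; "orientation": TCP orientation; "force": force on the tool from outside, world axes, zero at the start; "wrist_torque": the same for the moment, N m; "opening": finger opening in m; "gripper_force": force on a finger pad.
Only numpy, scipy, OpenCV 4.12 (cv2) and the standard library are available. Lean on these libraries where they do the work, as an engineer would, in place of code of your own. Each camera call takes 0.05 s, during which the arm holds its last target. There are 200 camera calls.

## Task

Pick up the stubby infrared thermometer and hold it upright and steady, lens down, about 5 cm above the pin hole of the clamp's lower jaw for two seconds while the cover is still open, then stand it back upright on the shelf. Swing the hinged cover down, take the locking pin from its rack and put it through the cover hole into the jaw hole, and press it home so that the springy cover is squeezed flush with the jaw. Finish still holding the pin and pressing it down (do not let go), and leave the spanner, boot cover, post adapter and voltmeter case where they are.

Things in the scene. Friction and masses are not known exactly. Their poses are not given: they have to be found in the camera images.
- thermometer: Loose round infrared thermometer standing lens down, 115 mm tall, 0.2 kg: black nose 48 mm in diameter for the lowest 30 mm, then a grey barrel 38 mm in diameter to the top. Origin: centre of the lens face (its underside); z points up the barrel, it looks along -z. Thermometer and pin rack stand left and right of the clamp, sides swapped at random.
- clamp: Lower jaw of the busbar clamp, fixed to the shelf: grey block 160 mm (x) by 120 mm (y) by 45 mm high with two flush copper strips across its top. Origin: centre of its underside. x points from the pin hole to the hinge side, roughly away from the robot; z up.
- jaw_hole (a point): Centre of the mouth of the pin hole in the lower jaw, in its top face 45 mm above the shelf, at x = -55 mm, y = 0 of the clamp. Hole 16 mm in diameter, 38 mm deep, vertical.
- clamp_hinge (a point): Middle of the cover's hinge axis, at x = +70 mm, y = 0, 45 mm above the shelf; the axis runs along the clamp's y. Axes as the clamp's.
- cover (a joint): Angle of the hinged steel cover (rad) measured from its sprung leaf: 0 = folded right down, stop at 1.6; starts at 1.15 to 1.45. Tilt of the cover over the jaw = this + joint leaf. Plate 140 x 110 x 8 mm, 0.25 kg; its underside is in line with the hinge axis and reaches from 5 to 145 mm from it. Stiff hinge (0.22 N m): it stays where it is left.
- leaf (a joint): Angle of the sprung leaf on which the cover turns, about the same axis (rad): its springs hold it at 0.06, so that the folded cover gapes some 7 mm at its hole; pressed flush it reads 0. Spring 10 N m/rad, 0.5 N m at 0.06: about 7.5 N down at the cover's hole makes it flush, and it springs up again when let go.
- cover_hole (a point): Centre of the cover's pin hole at its outer face (the upper face when shut): 125 mm from the hinge axis, 8 mm above the plate's underside. Through hole 16 mm in diameter, straight over the jaw hole when the cover is down.
- pin: Loose steel pin upright in the rack, 78 mm tall, 0.12 kg. Origin: centre of its lower tip; z up. Shaft 12 mm in diameter, 34 mm long (lowest 6 mm tapered), flange 30 mm in diameter from 34 to 40 mm, round grip 24 mm in diameter from 40 to 78 mm. In the rack the flange rests on its top; fully home it rests on the cover, tip 26 mm below the jaw's top.
- rack: Fixed black block 60 x 60 mm, 45 mm high, with a 16 mm hole in the middle of its top, 40 mm deep, where the pin stands. Origin: centre of its underside.
- spanner: Bystander: orange insulated spanner, 200 mm long, lying flat; origin under its middle.
- boot: Bystander: black rubber terminal boot cover, 56 mm across the foot, 50 mm tall; origin under its centre.
- adapter: Bystander: brass battery post adapter, 36 mm across, 36 mm tall; origin under its centre.
- voltmeter: Bystander: chrome pocket voltmeter case, 70 x 110 x 26 mm, lying flat; origin under its centre.

How it is judged:
On the way, in this order (a step that is already met when the one before it is completed fails the run):
1. the thermometer is held upright and still over the jaw hole for 1.5 s, lens 20 to 90 mm above it, the cover open (horizontal distance between thermometer and jaw_hole below 0.012 m and z of thermometer in the frame of jaw_hole between 0.02 and 0.09 m and angle between thermometer's own z axis and vertical below 0.15 rad and linear speed of thermometer below 0.03 m/s and value of joint cover above 0.8 rad), for 1.5 s.
2. the thermometer stands upright on the shelf, let go (angle between thermometer's own z axis and vertical below 0.1 rad and height (world z) of thermometer between -0.004 and 0.006 m and not (contact force between thermometer and the fingers above 0.05 N)), for 0.2 s.
3. the cover is swung down on the jaw (joint cover below 0.1 rad) (value of joint cover below 0.1 rad), for 0.2 s.
4. the pin has passed through the cover into the jaw hole (z of pin in the frame of jaw_hole below -0.01 m and horizontal distance between pin and jaw_hole below 0.008 m and value of joint cover below 0.12 rad), for 0.1 s.
At the end, for the whole second after the job is handed in: Pin pressed home and still gripped or pressed (over 3 N): its tip 22 mm or more below the jaw's top, within 6 mm of the hole axis, tilt under 0.12 rad; cover flush (top of its hole under 10.5 mm above the jaw; 8 is shut); thermometer upright on the shelf, let go (all of step 2 and value of joint cover below 0.05 rad and z of cover_hole in the frame of jaw_hole below 0.0105 m and z of pin in the frame of jaw_hole below -0.022 m and horizontal distance between pin and jaw_hole below 0.006 m and angle between pin's own z axis and vertical below 0.12 rad and contact force between pin and the fingers above 3 N); the arm keeps its last pose, push and grip.
It fails at once if the orange insulated spanner is shifted by more than 3 cm (distance of spanner from where it was at the start of the episode above 0.03 m).
It fails at once if the black rubber boot cover is shifted by more than 3 cm (distance of boot from where it was at the start of the episode above 0.03 m).
It fails at once if the brass battery post adapter is shifted by more than 3 cm (distance of adapter from where it was at the start of the episode above 0.03 m).
It fails at once if the chrome pocket voltmeter case is shifted by more than 3 cm (distance of voltmeter from where it was at the start of the episode above 0.03 m).
It also fails if it takes over 72 s, if anything falls off the work surface, if the arm or the gripper's body presses on something with over 40 N, if the wrist force passes 120 N, or if a joint passes its speed limit or range.

## Working session

There is one attempt and no reset: what is moved stays moved. The work goes in short steps, Python scripts to look and compute and a tool call to move; the robot and the scene stay as the last step left them, time stands still between calls to the robot, and variables do not carry over. Pictures are saved under pics/ and viewed, at most 11 in all, crops included, and the job is handed in when it is done.

Besides the shell and the picture viewer there is one more tool, called after "Emit:" as name(argument=value, ...), one argument or row to a line, values as JSON. arm_command: Moves the arm, as the interface text tells. Its arguments: {"type":"object","properties":{"deltas":{"type":"array"},"gripper":{"type":"number"},"squeeze":{"type":"number"}},"required":["deltas"]}

```bash
mkdir -p pics; ls
cat > h.py <<'E'
import numpy as np, cv2
from plant import monitor, eyes, ticket
def snap(n,f):
    m=eyes.camera_model(n); im=eyes.read_camera(n); cv2.imwrite('pics/'+f,im); return im,m
def ray(m,u,v):
    R=cv2.Rodrigues(np.array(m['rvec'],float))[0]; t=np.array(m['tvec'],float).ravel()
    d=R.T@np.array([(u-m['cx'])/m['fx'],(v-m['cy'])/m['fy'],1.]); return -R.T@t,d
def at(m,u,v,z):
    c,d=ray(m,u,v); return c+d*(z-c[2])/d[2]
def proj(m,P):
    K=np.array([[m['fx'],0,m['cx']],[0,m['fy'],m['cy']],[0,0,1.]])
    return cv2.projectPoints(np.array(P,float).reshape(-1,3),np.array(m['rvec'],float),np.array(m['tvec'],float),K,None)[0].reshape(-1,2)
E
python3 - <<'E'
from h import *
for n in ('top','scene'):
    im,m=snap(n,n+'0.png'); print(n,m, ray(m,320,200))
print(monitor.read_state())
E
```

```text
pics
top {'fx': 516.86451734192, 'fy': 516.86451734192, 'cx': 318.1048776689351, 'cy': 200.37125380788737, 'rvec': array([ 2.11104608, -2.14180095,  0.16655157]), 'tvec': array([0.00143941, 0.5801535 , 1.18106058])} (array([ 0.37197754, -0.02212084,  1.26199351]), array([ 0.16981525,  0.00865165, -0.98544502]))
scene {'fx': 381.1399520500521, 'fy': 381.1399520500521, 'cx': 317.5980311128421, 'cy': 201.31898962740573, 'rvec': array([ 1.81315102,  1.56168227, -0.74315997]), 'tvec': array([-0.04278989, -0.3261188 ,  1.54423885])} (array([ 1.383583  , -0.13993181,  0.74764647]), array([-0.75872906,  0.10276455, -0.64328948]))
{'t': 0.1, 'q': array([ 1.17959882e+00,  1.31109323e-01,  1.48915483e+00,  1.54678790e-05,
        1.52301928e+00, -8.53541891e-02]), 'dq': array([ 0.00163385, -0.00155079, -0.00286263,  0.00027735, -0.00080982,
        0.00026396]), 'joint_torque': array([ 1.44164609e-03, -5.61334705e+01, -4.93099093e+01,  7.70814694e-02,
        2.89847504e-02, -7.52308961e-05]), 'tool_pos': array([0.1804078 , 0.57169375, 0.21768675]), 'orientation': array([-4.78485252e-01, -3.10452058e+00,  2.57476403e-03]), 'force': array([ 0.43090916,  0.55161718, -0.82718077]), 'wrist_torque': array([ 0.02393811, -0.05916476, -0.02123308]), 'gripper_force': 0.0, 'opening': 0.09285948401698982}
```

View pics/top0.png

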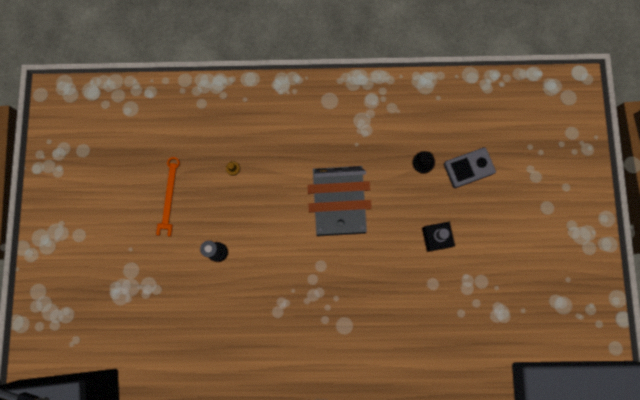

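View pics/scene0.png

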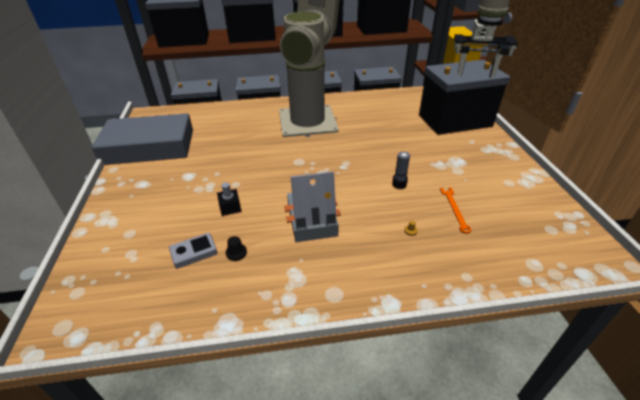

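The top view shows the thermometer (foot about 217,252; top 208,249), the clamp (314–367, 169–235; hole about 341,221), the rack (439,237), boot (423,161), voltmeter (470,167), spanner (168,197) and adapter (232,168). The scene view shows the cover standing open, leaning over the jaw. I'll zoom in to measure.

Run:
```python
from h import *
im=cv2.imread('pics/top0.png')
a=cv2.resize(im[160:280,195:255],None,fx=5,fy=5,interpolation=3)[0:600]
b=cv2.resize(im[160:280,305:375],None,fx=5,fy=5,interpolation=3)
c=cv2.resize(im[215:260,415:465],None,fx=3,fy=3,interpolation=3)
o=np.zeros((600,800,3),np.uint8); o[:,:300]=a; o[:,300:650]=b; o[:135,650:800]=c
cv2.imwrite('pics/c0.png',o)
m=eyes.camera_model('top')
for n,u,v,z in [('th foot',217,252,0.0),('th top',208,249,.115),('hole',341,221,.045),('pin',442,235,.078),('rack',439,237,.045),('j1',317,236,.045),('j2',366,234,.045),('j3',314,170,.045),('j4',364,168,.045),('boot',423,161,.03),('volt',470,167,.02),('adap',232,168,.02),('sp',165,232,0),('sp2',174,161,0)]: print(n,at(m,u,v,z).round(4))
```

```text
th foot [0.4645 0.2423 0.    ]
th top [0.463  0.2384 0.115 ]
hole [ 0.5304 -0.0605  0.045 ]
pin [ 0.4903 -0.2899  0.078 ]
rack [ 0.489  -0.2901  0.045 ]
j1 [ 0.4956 -0.0032  0.045 ]
j2 [ 0.4986 -0.1188  0.045 ]
j3 [0.6554 0.002  0.045 ]
j4 [ 0.6583 -0.1186  0.045 ]
boot [ 0.677  -0.2643  0.03  ]
volt [ 0.6624 -0.3805  0.02  ]
adap [0.6697 0.2051 0.02  ]
sp [0.5155 0.3717 0.    ]
sp2 [0.695  0.3556 0.    ]
```

View pics/c0.png

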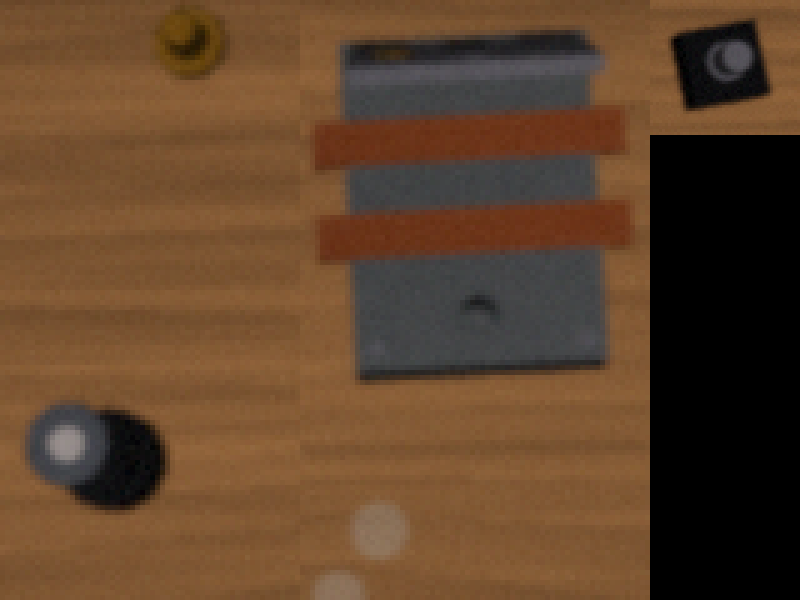

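Run:
```python
from h import *
m=eyes.camera_model('top')
for n,u,v,z in [('th foot',218.2,252,0.0),('th top',208.4,248.6,.115),('hole',340.8,222.2,.045),('pin',444,234.2,.078),('rack',438.8,236.6,.045),('j1',316.6,234.2,.045),('j2',366.2,232.2,.045),('strip near L',368-5+0-0,0,0)][:-1]: print(n,at(m,u,v,z).round(4))
a,b=at(m,316.6,234.2,.045),at(m,366.2,232.2,.045)
d=(a-b)[:2];print(np.linalg.norm(d)); d/=np.linalg.norm(d); yaw=np.arctan2(-d[0],d[1]); ax=np.array([np.cos(yaw),np.sin(yaw)])
mid=((a+b)/2)[:2]; print('yaw',np.degrees(yaw),'hole',mid+.025*ax,'hinge',mid+.15*ax)
h=mid+.025*ax; hin=mid+.15*ax
s=eyes.camera_model('scene')
for n,u,v,z in [('th',400,187,0),('pin',226,188,.078)]: print(n,at(s,u,v,z).round(4))
# cover free edge seen from scene: predict for angles
for q in (1.2,1.3,1.4,1.5): 
    P=np.r_[hin-ax*.145*np.cos(q),.045+.145*np.sin(q)]; print(q,P.round(3),proj(s,P),proj(m,P), proj(s,np.r_[hin-ax*.125*np.cos(q)+ax*.008*np.sin(q),.045+.125*np.sin(q)+.008*np.cos(q)]))
```

```text
th foot [0.4645 0.2394 0.    ]
th top [0.4639 0.2376 0.115 ]
hole [ 0.5275 -0.06    0.045 ]
pin [ 0.4921 -0.2946  0.078 ]
rack [ 0.4899 -0.2897  0.045 ]
j1 [ 0.4998 -0.0023  0.045 ]
j2 [ 0.5028 -0.1194  0.045 ]
0.117207923212259
yaw 1.471229604615499 hole [ 0.52632896 -0.06021262] hinge [ 0.65128775 -0.05700325]
th [0.4792 0.2383 0.    ]
pin [ 0.4979 -0.2903  0.078 ]
1.2 [ 0.599 -0.058  0.18 ] [[309.8749482  171.51610259]] [[341.14319787 181.05095288]] [[310.93316128 179.89503387]]
1.3 [ 0.613 -0.058  0.185] [[310.64501193 173.19181839]] [[340.90620215 174.29713926]] [[311.63280059 181.73971768]]
1.4 [ 0.627 -0.058  0.188] [[311.47648751 175.46228788]] [[340.64134431 167.49120508]] [[312.37793787 184.08163655]]
1.5 [ 0.641 -0.057  0.19 ] [[312.36161066 178.32376448]] [[340.35225654 160.72780473]] [[313.16099497 186.90896144]]
```

Emit:
arm_command(
  deltas=[
    [[2.2,-2.6,0,0,0,1.5],[2.2,-2.6,0,0,0,1.5],[2.2,-2.6,0,0,0,1.5],[2.2,-2.6,0,0,0,1.5],[2.2,-2.6,0,0,0,1.5],[2.2,-2.6,0,0,0,1.5],[2.2,-2.6,0,0,0,1.5],[2.2,-2.6,0,0,0,1.5],[2.2,-2.6,0,0,0,1.5],[2.2,-2.6,0,0,0,1.5],[2.2,-2.6,0,0,0,1.5],[1.7,-2.4,0,0,0,1]],
  ],
  gripper=1,
)

```text
t: 1.1
tool_pos: [0.4406, 0.2603, 0.2183]
orientation: [0.001, -3.141, 0.001]
force: [0.2, -0.9, -0.5]
opening: 0.0931
gripper_force: 0.0
```

Emit:
arm_command(
  deltas=[
    [[0.5,-0.9,0,0,0,0],[0,0,0,0,0,0],[0,0,0,0,0,0]],
  ],
)

```text
t: 1.35
tool_pos: [0.4442, 0.2533, 0.2183]
orientation: [-0.003, -3.141, -0.001]
force: [-0.4, 0.8, -0.2]
opening: 0.093
gripper_force: 0.0
```

Run:
```python
from h import *
s=monitor.read_state(); print(s['tool_pos'],s['orientation'],s['force'])
R=cv2.Rodrigues(s['orientation'])[0]; print(R.round(3))
im,m=snap('wrist','w1.png')
print(ray(m,320,200)); print(proj(m,[[.464,.239,.115],[.464,.239,0],[.53,-.06,.045]]))
```

```text
[0.44422335 0.25331967 0.2183223 ] [-3.44782663e-03 -3.14065727e+00 -5.08924003e-04] [-0.38534922  0.78797446 -0.24187158]
[[-1.     0.002 -0.001]
 [ 0.002  1.     0.   ]
 [ 0.001  0.    -1.   ]]
(array([0.37399305, 0.25406491, 0.38332201]), array([ 0.25703828,  0.00370285, -0.96639855]))
[[303.42262525 218.64756299]
 [307.73440689 191.48327077]
 [ 69.34987671 251.48314007]]
```

View pics/w1.png

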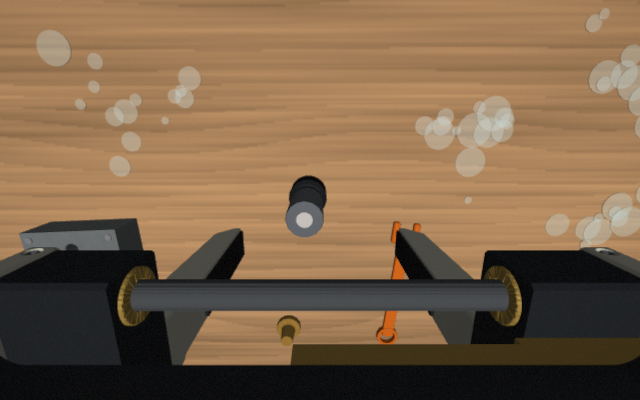

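The wrist view shows the barrel top at about (305,219), where I predicted it, and the jaw hole partly visible at about (72,247). I'll refine both numbers.

Run:
```python
from h import *
m=eyes.camera_model('wrist'); im=cv2.imread('pics/w1.png')
g=cv2.cvtColor(im,6)
sub=g[170:245,275:335]; 
c=im[195:240,280:330].astype(int); mask=(c[:,:,0]>c[:,:,2]-5)&(g[195:240,280:330]>70)
ys,xs=np.nonzero(mask); print('top px',xs.min()+280,xs.max()+280,ys.min()+195,ys.max()+195)
u,v=(xs.min()+xs.max())/2+280,(ys.min()+ys.max())/2+195
print(at(m,u,v,.115), at(m,72,247.5,.045))
np.set_printoptions(linewidth=200)
print(g[238:256,56:90])
```

```text
top px 286 322 201 236
[0.46359337 0.2402314  0.115     ] [ 0.52477618 -0.05476958  0.045     ]
[[109 108 108 109 108 110 109 109 109 109 109 109 109 110 109 109 109 109 109 108 108 109 109 108 110 108 108 109 108 110 108 109 107 109]
 [110 110 108 111 109 108 107 108 108 108 108 109 107 108 110 109 110 110 108 107 108 108 108 109 108 108 109 108 109 109 109 109 109 109]
 [108 109 109 108 109 108 108 107 107 106 108 108 108 107 107 109 108 109 109 109 108 109 108 108 109 107 107 108 109 110 110 110 109 109]
 [109 109 109 109 107 109 108 108 107 108 108 107 107 108 109 109 108 108 110 107 109 109 109 109 107 108 107 107 108 109 108 109 108 108]
 [108 108 107 109 108 108 109 109 108 108 107 108 107 107 107 104 100 109 109 110 108 107 109 107 108 108 107 108 107 109 108 109 108 108]
 [107 108 109 108 107 108 109 109 108 108 107 104 100  97  95  90  95 104 109 108 107 107 107 106 106 105 106 107 110 108 109 109 110 109]
 [109 108 108 108 107 108 107 107 107 107 101  86  64  53  49  51  57  68  85 106 107 108 107 106 105 107 106 107 106 108 108 109 108 109]
 [108 105 107 106 108 107 108 1
[... 798 characters left out ...]
 54]
 [ 18  17  12  14  15  11  14  18   8  13  11  11  14  11  13  13  12   6  13  14  14  13  12  15  15  14  19  12  17  13  16  16  16  18]
 [ 11  14  11  14  15  14  12  16  14  10  11  14  14  13  10   9  14  19  12  11  16  11  12  13  14  14  13  16  13  15  16  17  15  15]
 [ 12  13  13  11  14  14  17  14  14   7  13  14  11  14  10  16  16  14  14  16   5  17  13  13  15  12  15  13  18  16  12  11  12  12]
 [ 14  13  13  14  14  15  16  15  15  15  17   9  14  13  15  14  14  16   5  10  13  14  14   9  12  14  15  14   8  13  11  14  12  12]
 [ 11  15  15  11  10  15  13  10  10  11   8  16  15  17  12  14  13  11  18  11  11   9  12  15  14  15  13  15  14  14  12  12  15  12]]
```

Emit:
arm_command(
  deltas=[
    [[1.0,-0.7,0,0,0,0],[0.9,-0.6,0,0,0,0],[0,0,-2,0,0,0],[0,0,-2,0,0,0],[0,0,-2,0,0,0],[0,0,-2,0,0,0],[0,0,-2,0,0,0],[0,0,-2,0,0,0],[0,0,-2,0,0,0],[0,0,-1.2,0,0,0],[0,0,0,0,0,0],[0,0,0,0,0,0]],
  ],
)

```text
t: 2.4
tool_pos: [0.4634, 0.2401, 0.0664]
orientation: [-0.0, -3.14, 0.001]
force: [0.4, -0.5, 1.1]
opening: 0.0929
gripper_force: 0.0
```

Emit:
arm_command(
  deltas=[
    [[0,0,0,0,0,0],[0,0,0,0,0,0],[0,0,0,0,0,0],[0,0,0,0,0,0],[0,0,0,0,0,0],[0,0,0,0,0,0],[0,0,0,0,0,0],[0,0,0,0,0,0],[0,0,0,0,0,0],[0,0,0,0,0,0]],
  ],
  gripper=-1,
  squeeze=15,
)

```text
t: 3.23
tool_pos: [0.4636, 0.24, 0.0666]
orientation: [-0.001, -3.142, 0.0]
force: [0.3, -1.1, 0.2]
opening: 0.0379
gripper_force: 15.0
```

Emit:
arm_command(
  deltas=[
    [[0,0,1,0,0,0],[0,0,2,0,0,0],[0,0,2.5,0,0,0],[0,0,2.5,0,0,0],[0.4,-1,1.5,0,0,0],[1,-2,0,0,0,0],[1,-2,0,0,0,0],[1,-2,0,0,0,0],[1,-2,0,0,0,0],[1,-2,0,0,0,0],[1,-2,0,0,0,0],[0,-1,0,0,0,0]],
  ],
)

```text
t: 4.23
tool_pos: [0.5287, 0.098, 0.162]
orientation: [0.003, 3.141, -0.001]
force: [-0.4, -0.9, -2.2]
opening: 0.0376
gripper_force: 15.0
```

Emit:
arm_command(
  deltas=[
    [[0,0,0,0,0,0],[0,0,0,0,0,0],[0,0,0,0,0,0]],
  ],
)

```text
t: 4.48
tool_pos: [0.5271, 0.101, 0.1616]
orientation: [-0.0, -3.141, -0.001]
force: [-0.5, 0.7, -2.4]
opening: 0.0377
gripper_force: 15.0
```

Run:
```python
from h import *
im,m=snap('wrist','w2.png')
print(proj(m,[[.526,-.06,.045]]))
```

```text
[[156.05595054 194.5188543 ]]
```

View pics/w2.png

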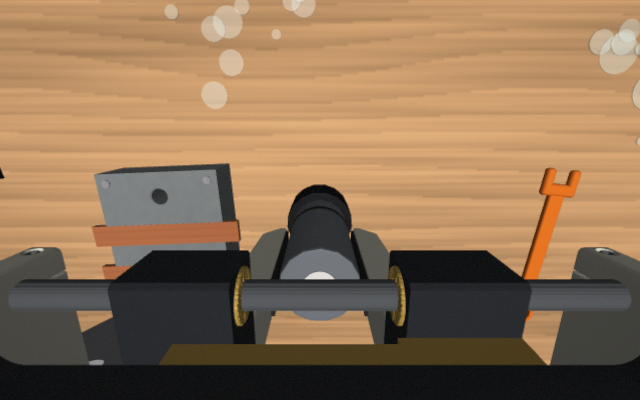

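The thermometer is held upright. The jaw hole is clearly visible at about (160,196), and the copper strips run along clamp y.

Run:
```python
from h import *
m=eyes.camera_model('wrist'); im=cv2.imread('pics/w2.png'); g=cv2.cvtColor(im,6)
s=g[180:214,140:180]; ys,xs=np.nonzero(s<72); print(xs.min()+140,xs.max()+140,ys.min()+180,ys.max()+180,len(xs))
u,v=xs.mean()+140,ys.mean()+180; print(u,v,at(m,u,v,.045))
a,b=at(m,106,184.5,.045),at(m,206.5,180.5,.045); print(a,b,np.degrees(np.arctan2(-(b-a)[0],(b-a)[1])))
print(at(m,319,188,.0945))
```

```text
152 166 189 203 179
159.06703910614524 195.99441340782124 [ 0.52766932 -0.05707653  0.045     ]
[ 0.51598091 -0.10761889  0.045     ] [ 0.51200721 -0.00836142  0.045     ] 2.2925692500388
[0.50854197 0.10200003 0.0945    ]
```

Emit:
arm_command(
  deltas=[
    [[0,-1,0,0,0,0],[0,-2,0,0,0,0],[0,-2,0,0,0,0],[0,-2,0,0,0,0],[0,-2,0,0,0,0],[0,-2,0,0,0,0],[0,-2,0,0,0,0],[0,-1.5,0,0,0,0],[0,-1,0,0,0,0],[0,-0.4,0,0,0,0],[0,0,0,0,0,0],[0,0,0,0,0,0]],
  ],
)

```text
t: 5.53
tool_pos: [0.5276, -0.0583, 0.1616]
orientation: [-0.0, -3.142, -0.001]
force: [0.1, 0.1, -1.6]
opening: 0.0377
gripper_force: 15.0
```

Emit:
arm_command(
  deltas=[
    [[0,0,0,0,0,0],[0,0,0,0,0,0],[0,0,0,0,0,0],[0,0,0,0,0,0],[0,0,0,0,0,0],[0,0,0,0,0,0],[0,0,0,0,0,0],[0,0,0,0,0,0],[0,0,0,0,0,0],[0,0,0,0,0,0],[0,0,0,0,0,0],[0,0,0,0,0,0]],
  ],
)

```text
t: 6.53
tool_pos: [0.5276, -0.0589, 0.1616]
orientation: [-0.001, -3.142, 0.0]
force: [-0.0, -0.1, -2.2]
opening: 0.0379
gripper_force: 15.0
```

Emit:
arm_command(
  deltas=[
    [[0,0,0,0,0,0],[0,0,0,0,0,0],[0,0,0,0,0,0],[0,0,0,0,0,0],[0,0,0,0,0,0],[0,0,0,0,0,0],[0,0,0,0,0,0],[0,0,0,0,0,0],[0,0,0,0,0,0],[0,0,0,0,0,0],[0,0,0,0,0,0],[0,0,0,0,0,0]],
  ],
)

```text
t: 7.53
tool_pos: [0.5276, -0.0588, 0.1616]
orientation: [-0.001, -3.142, 0.0]
force: [0.7, 0.2, -3.8]
opening: 0.038
gripper_force: 15.0
```

Run:
```python
from h import *
im,m=snap('top','t2.png'); im2,_=snap('scene','s2.png')
o=np.zeros((600,800,3),np.uint8)
o[:,:400]=cv2.resize(im[150:270,300:380],None,fx=5,fy=5,interpolation=3)
o[:600,400:]=cv2.resize(im2[120:270,260:360],None,fx=4,fy=4,interpolation=3)
cv2.imwrite('pics/c2.png',o)
```

```text
(no output)
```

View pics/c2.png

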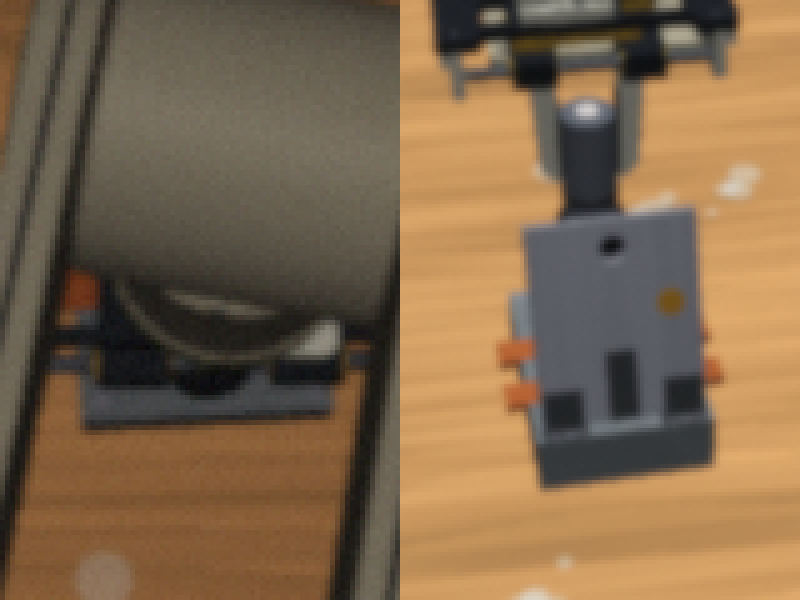

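The nose sits over the jaw hole and the cover is open, held for over 2 s. Now I'll return the thermometer.

Emit:
arm_command(
  deltas=[
    [[0,1.4,0,0,0,0],[0,2.5,0,0,0,0],[0,3,0,0,0,0],[0,3,0,0,0,0],[0,3,0,0,0,0],[-1,3,0,0,0,0],[-1,3,0,0,0,0],[-1,3,0,0,0,0],[-1,3,0,0,0,0],[-1,2.5,0,0,0,0],[-1,1.5,0,0,0,0],[-0.4,1,0,0,0,0]],
  ],
)

```text
t: 8.63
tool_pos: [0.4623, 0.242, 0.1616]
orientation: [0.003, -3.141, -0.001]
force: [0.3, -0.6, -2.4]
opening: 0.0373
gripper_force: 15.0
```

Emit:
arm_command(
  deltas=[
    [[0,0,-1,0,0,0],[0,0,-2,0,0,0],[0,0,-2,0,0,0],[0,0,-2,0,0,0],[0,0,-1,0,0,0],[0,0,-0.5,0,0,0],[0,0,-0.5,0,0,0],[0,0,-0.2,0,0,0],[0,0,-0.1,0,0,0],[0,0,0,0,0,0],[0,0,0,0,0,0]],
  ],
)

```text
t: 9.55
tool_pos: [0.4643, 0.2404, 0.0695]
orientation: [0.001, 3.14, 0.001]
force: [0.4, 0.5, -2.9]
opening: 0.0376
gripper_force: 15.0
```

Emit:
arm_command(
  deltas=[
    [[0,0,-0.15,0,0,0],[0,0,-0.1,0,0,0],[0,0,0,0,0,0]],
  ],
)

```text
t: 9.8
tool_pos: [0.4641, 0.2404, 0.0667]
orientation: [0.0, 3.14, 0.001]
force: [-0.2, 0.5, 0.1]
opening: 0.0379
gripper_force: 15.0
```

Emit:
arm_command(
  deltas=[
    [[0,0,0,0,0,0],[0,0,0,0,0,0],[0,0,0,0,0,0],[0,0,0,0,0,0],[0,0,0,0,0,0],[0,0,0,0,0,0],[0,0,0,0,0,0],[0,0,0,0,0,0],[0,0,0,0,0,0]],
  ],
  gripper=1,
)

```text
t: 10.55
tool_pos: [0.4636, 0.2401, 0.0661]
orientation: [-0.001, -3.142, 0.0]
force: [0.8, -0.5, -0.3]
opening: 0.0912
gripper_force: 0.0
```

Emit:
arm_command(
  deltas=[
    [[0,0,1,0,0,0],[0,0,2,0,0,0],[0,0,2,0,0,0],[0,0,2,0,0,0],[0,0,2,0,0,0],[0,0,2,0,0,0],[0,0,2,0,0,0],[0,0,2,0,0,0],[0,0,2,0,0,0],[0,0,0,0,0,0],[0,0,0,0,0,0]],
  ],
)

```text
t: 11.47
tool_pos: [0.4645, 0.2405, 0.2381]
orientation: [0.001, 3.138, 0.002]
force: [0.5, 0.2, -0.2]
opening: 0.0932
gripper_force: 0.0
```

Run:
```python
from h import *
im,m=snap('scene','s3.png'); o=im[120:270,190:490]
# clamp, tilt 1.28 estimate check with cover hole px in s2 crop (611,244)
s=eyes.camera_model('scene'); hole=np.array([.527,-.058]); y=np.radians(1.9); ax=np.array([np.cos(y),np.sin(y)]); hin=hole+.125*ax
print('hinge',hin)
print('meas',260+211/4,120+244/4)
for q in (1.1,1.2,1.3,1.4,1.5):
    print(q,proj(s,np.r_[hin-ax*(.125*np.cos(q)-.008*np.sin(q)),.045+.125*np.sin(q)+.008*np.cos(q)]))
cv2.imwrite('pics/c3.png',cv2.resize(o,(750,375),interpolation=3))
```

```text
hinge [ 0.65193128 -0.0538556 ]
meas 312.75 181.0
1.1 [[311.38941442 178.59689829]]
1.2 [[312.08469525 179.93703504]]
1.3 [[312.83360945 181.7784334 ]]
1.4 [[313.62915615 184.1169377 ]]
1.5 [[314.46317676 186.9407403 ]]
```

View pics/c3.png

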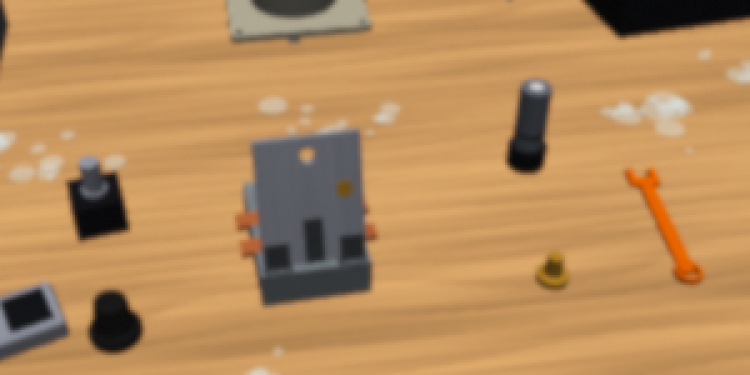

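Thermometer is standing, bystanders untouched, cover tilt is about 1.27. Next: close the fingers and go behind the cover.

Emit:
arm_command(
  deltas=[
    [[1,-1.5,0,0,0,0],[2,-3,0,0,0,0],[2,-3,0,0,0,0],[2,-3,0,0,0,0],[2,-3,0,0,0,0],[2,-3,0,0,0,0],[2,-3,0,0,0,0],[2,-3,0,0,0,0],[2,-3,0,0,0,0],[2,-2.5,0,0,0,0],[2,-1.6,0,0,0,0],[0,0,0,0,0,0]],
  ],
  gripper=-1,
)

```text
t: 12.52
tool_pos: [0.6744, -0.0598, 0.2323]
orientation: [-0.006, -3.138, 0.001]
force: [-0.2, 0.1, 0.0]
opening: 0.0175
gripper_force: 0.0
```

Emit:
arm_command(
  deltas=[
    [[0,0,-1,0,0,0],[0,0,-2,0,0,0],[0,0,-2,0,0,0],[0,0,-2,0,0,0],[0,0,-1.5,0,0,0],[0,0,-1,0,0,0],[0,0,0,0,0,0],[0,0,0,0,0,0]],
  ],
)

```text
t: 13.18
tool_pos: [0.6727, -0.055, 0.1403]
orientation: [0.001, -3.14, -0.001]
force: [0.6, -0.7, -0.0]
opening: 0.0003
gripper_force: 0.0
```

Run:
```python
from h import *
p=monitor.read_state()['tool_pos']; print(p)
q=np.r_[1.27,np.linspace(1.2,.02,14)]; r=.1
T=np.c_[.652-r*np.cos(q)+.008*np.sin(q)+.0075,.045+r*np.sin(q)+.008*np.cos(q)]
for a,b,c in zip(q,T,np.diff(np.r_[[p[[0,2]]],T],axis=0)*100): print(a.round(2),b.round(4),c.round(2))
```

```text
[ 0.67265117 -0.05497273  0.14031922]
1.27 [0.6375 0.1429] [-3.51  0.26]
1.2 [0.6307 0.1411] [-0.68 -0.18]
1.11 [0.6221 0.1381] [-0.86 -0.3 ]
1.02 [0.6138 0.1343] [-0.83 -0.38]
0.93 [0.6059 0.1298] [-0.79 -0.45]
0.84 [0.5985 0.1246] [-0.75 -0.52]
0.75 [0.5915 0.1188] [-0.7  -0.59]
0.66 [0.5851 0.1123] [-0.64 -0.65]
0.56 [0.5793 0.1053] [-0.58 -0.7 ]
0.47 [0.5742 0.0977] [-0.51 -0.75]
0.38 [0.5697 0.0898] [-0.44 -0.8 ]
0.29 [0.566  0.0815] [-0.37 -0.83]
0.2 [0.5631 0.0729] [-0.29 -0.86]
0.11 [0.561 0.064] [-0.21 -0.89]
0.02 [0.5597 0.055 ] [-0.13 -0.9 ]
```

Emit:
arm_command(
  deltas=[
    [[-1.2,0,0.1,0,0,0],[-1.3,0,0.1,0,0,0],[-1,0,0.1,0,0,0],[-0.7,0,-0.2,0,0,0],[-0.9,0,-0.3,0,0,0],[-0.8,0,-0.4,0,0,0],[-0.8,0,-0.4,0,0,0],[-0.7,0,-0.5,0,0,0],[-0.7,0,-0.6,0,0,0],[0,0,0,0,0,0],[0,0,0,0,0,0]],
  ],
)

```text
t: 14.1
tool_pos: [0.5928, -0.0558, 0.1209]
orientation: [0.001, 3.141, -0.0]
force: [-0.8, -0.8, 0.9]
opening: 0.0006
gripper_force: 0.0
```

Emit:
arm_command(
  deltas=[
    [[-0.6,0,-0.6,0,0,0],[-0.6,0,-0.7,0,0,0],[-0.5,0,-0.8,0,0,0],[-0.5,0,-0.8,0,0,0],[-0.4,0,-0.8,0,0,0],[-0.3,0,-0.8,0,0,0],[-0.2,0,-0.8,0,0,0],[-0.1,0,-0.5,0,0,0],[0,0,0,0,0,0],[0,0,0,0,0,0]],
  ],
)

```text
t: 14.93
tool_pos: [0.5603, -0.0557, 0.0616]
orientation: [-0.001, -3.141, -0.0]
force: [-0.4, 0.3, -0.3]
opening: 0.0005
gripper_force: 0.0
```

Emit:
arm_command(
  deltas=[
    [[0,0,-0.3,0,0,0],[0,0,-0.3,0,0,0],[0,0,-0.2,0,0,0],[0,0,0,0,0,0],[0,0,0,0,0,0],[0,0,0,0,0,0]],
  ],
)

```text
t: 15.43
tool_pos: [0.5611, -0.056, 0.0551]
orientation: [0.0, 3.141, -0.001]
force: [-2.3, -0.1, 6.9]
opening: 0.0004
gripper_force: 3.5
```

Run:
```python
from h import *
im,m=snap('scene','s4.png'); cv2.imwrite('pics/c4.png',cv2.resize(im[120:270,190:490],(750,375),interpolation=3)); print(monitor.read_state()['force'])
```

```text
[-2.94584862  0.28096499  7.69815246]
```

View pics/c4.png

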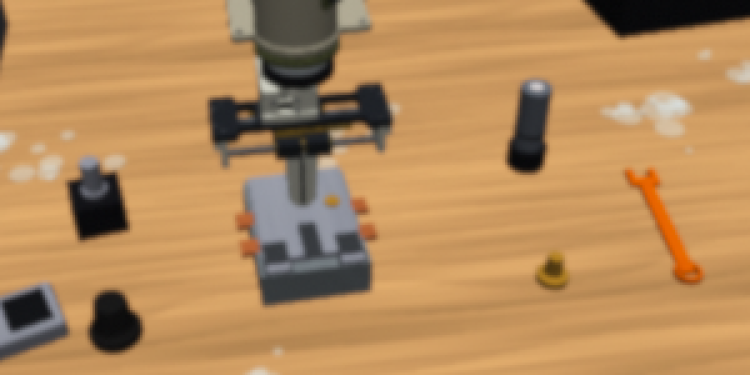

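The cover is down flat with about 7.5 N on it. Next: raise, and look from midway between the clamp and the rack.

Emit:
arm_command(
  deltas=[
    [[0,0,1,0,0,0],[0,0,2,0,0,0],[0,0,2,0,0,0],[0,0,2,0,0,0],[0,0,2,0,0,0],[0,0,2.5,0,0,0],[-0.8,-2.5,0,0,0,0],[-0.9,-2.5,0,0,0,0],[-0.9,-2.5,0,0,0,0],[-0.8,-2.5,0,0,0,0],[0,-2,0,0,0,0],[0,0,0,0,0,0]],
  ],
  gripper=1,
)

```text
t: 16.48
tool_pos: [0.5262, -0.1793, 0.1699]
orientation: [0.005, 3.141, -0.003]
force: [-0.1, 0.0, -0.9]
opening: 0.0758
gripper_force: 0.0
```

Emit:
arm_command(
  deltas=[
    [[0,0,0,0,0,0],[0,0,0,0,0,0],[0,0,0,0,0,0]],
  ],
)

```text
t: 16.73
tool_pos: [0.5268, -0.1749, 0.1693]
orientation: [-0.001, 3.141, 0.001]
force: [-0.1, 0.1, -0.3]
opening: 0.0921
gripper_force: 0.0
```

Run:
```python
from h import *
print(monitor.read_state()['tool_pos'])
im,m=snap('wrist','w5.png')
print(proj(m,[[.527,-.058,.06],[.49,-.292,.078]]))
```

```text
[ 0.52684247 -0.17486809  0.16926476]
[[438.40349659 197.31742757]
 [184.65613473 161.7044443 ]]
```

View pics/w5.png

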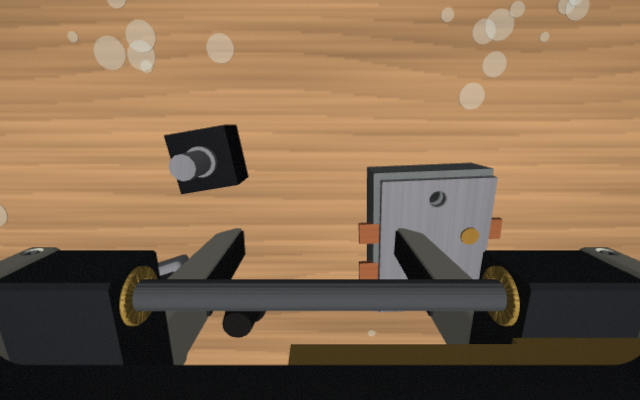

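Cover shut, its hole at about (437,198); pin top at about (182,167) in the rack.

Run:
```python
from h import *
m=eyes.camera_model('wrist'); im=cv2.imread('pics/w5.png'); g=cv2.cvtColor(im,6); np.set_printoptions(linewidth=250)
s=g[186:212,424:452]; e=(np.abs(s.astype(int)-np.median(s))>25); ys,xs=np.nonzero(e); print(xs.min()+424,xs.max()+424,ys.min()+186,ys.max()+186,np.median(s))
u,v=(xs.min()+xs.max())/2+424,(ys.min()+ys.max())/2+186; print('hole',at(m,u,v,.060),at(m,u,v,.053))
print(g[150:184:2,164:202:2])
for u,v in [(182,167),(183,167)]: print(at(m,u,v,.078+.0+.005-.0),at(m,u,v,.089))
```

```text
429 446 191 206 139.0
hole [ 0.52813839 -0.05871006  0.06      ] [ 0.52996915 -0.05575998  0.053     ]
[[160 159  74  25  27  26  25  26  27  26  25  28  93 135 134 107  93  85 101]
 [159 159 132  26  24  26  25  24  21  26  32  54  81  69  60  57  57  60  56]
 [161 162 144  27  23  25  36  71 106 107  65  58  59  61  57  58  57  56  57]
 [150 152 150  68  26 129 137 139 137 139 138 130 106  59  57  55  54  56  56]
 [144 145 145 113 129 141 139 139 137 137 139 138 138 102  57  55  56  58  56]
 [147 147 145 136 140 140 140 139 139 138 138 137 137 134  97  55  53  54  54]
 [150 150 149 135 141 141 138 139 138 138 138 139 136 136 135  78  54  54  53]
 [152 152 150 136 141 141 140 140 137 138 138 139 138 135 137 115  50  52  51]
 [157 157 151 137 140 141 138 139 137 139 137 137 137 136 135 129  56  52  50]
 [154 154 151 137 141 141 140 139 138 139 137 139 138 135 136 136  65  50  50]
 [165 165 164 136 143 141 138 138 136 139 136 137 136 136 136 133  59  48  47]
 [168 168 168 152 142 142 139 139 136 139 139 138 136 135 137 126  49  49  46]
 [159 159 158 154 142 140 138 139 137 139 137 141 134 136 136 111  47  47  45]
 [155 154 154 153 154 143 139 138 137 139 137 139 136 135 129  59  45  85 126]
 [158 157 157 157 157 157 140 137 137 137 137 138 135 125  57  36  26  29  27]
 [158 158 158 157 157 156 140  56  91 123 129  97  68  40  29  26  27  25  25]
 [148 147 147 147 148 147 144  25  22  28  24  26  26  26  29  24  27  25  21]]
[ 0.49396251 -0.29246716  0.083     ] [ 0.49306605 -0.28964283  0.089     ]
[ 0.49396236 -0.29160301  0.083     ] [ 0.4930659  -0.28879933  0.089     ]
```

Emit:
arm_command(
  deltas=[
    [[-0.4,-1.4,0,0,0,0],[-0.7,-2.5,0,0,0,0],[-0.8,-2.5,0,0,0,0],[-0.8,-2.5,0,0,0,0],[-0.7,-1.7,0,0,0,0],[0,-0.8,0,0,0,0],[0,0,0,0,0,0],[0,0,0,0,0,0]],
  ],
)

```text
t: 17.45
tool_pos: [0.4931, -0.289, 0.1691]
orientation: [0.001, 3.141, 0.001]
force: [-0.9, -0.5, -0.1]
opening: 0.0927
gripper_force: 0.0
```

Emit:
arm_command(
  deltas=[
    [[0,0,-1,0,0,0],[0,0,-2,0,0,0],[0,0,-2,0,0,0],[0,0,-2,0,0,0],[0,0,-2,0,0,0],[0,0,-1.3,0,0,0],[0,0,-0.7,0,0,0],[0,0,-0.3,0,0,0],[0,0,0,0,0,0],[0,0,0,0,0,0]],
  ],
)

```text
t: 18.28
tool_pos: [0.4933, -0.2901, 0.0571]
orientation: [0.0, 3.14, -0.001]
force: [-0.0, -0.2, 0.4]
opening: 0.0932
gripper_force: 0.0
```

Emit:
arm_command(
  deltas=[
    [[0,0,0,0,0,0],[0,0,0,0,0,0],[0,0,0,0,0,0],[0,0,0,0,0,0],[0,0,0,0,0,0],[0,0,0,0,0,0],[0,0,0,0,0,0],[0,0,0,0,0,0],[0,0,0,0,0,0],[0,0,0,0,0,0],[0,0,0,0,0,0],[0,0,0,0,0,0]],
  ],
  gripper=-1,
  squeeze=40,
)

```text
t: 19.28
tool_pos: [0.4926, -0.2901, 0.0562]
orientation: [0.001, 3.142, -0.001]
force: [0.0, -2.0, -0.5]
opening: 0.0234
gripper_force: 40.0
```

Emit:
arm_command(
  deltas=[
    [[0,0,0.5,0,0,0],[0,0,1,0,0,0],[0,0,1.5,0,0,0],[0,0,1.5,0,0,0],[0,0,1.5,0,0,0],[0,0,1.5,0,0,0],[0,0,1,0,0,0],[0,0,0,0,0,0],[0,0,0,0,0,0]],
  ],
)

```text
t: 20.03
tool_pos: [0.493, -0.2899, 0.1419]
orientation: [0.0, 3.14, -0.001]
force: [-0.1, -1.2, -1.4]
opening: 0.0232
gripper_force: 40.0
```

Emit:
arm_command(
  deltas=[
    [[0.5,1,0,0,0,0],[0.7,2,0,0,0,0],[0.8,2,0,0,0,0],[0.8,2,0,0,0,0],[0.7,2,0,0,0,0],[0,2,0,0,0,0],[0,1,0,0,0,0],[0,0,0,0,0,0],[0,0,0,0,0,0],[0,0,0,0,0,0]],
  ],
)

```text
t: 20.87
tool_pos: [0.5273, -0.1704, 0.1408]
orientation: [-0.001, -3.141, 0.0]
force: [0.1, 0.1, -1.3]
opening: 0.0236
gripper_force: 40.0
```

Run:
```python
from h import *
p=monitor.read_state()['tool_pos']; print(p)
im,m=snap('wrist','w6.png')
print(proj(m,[p+[0,0,-.045],[.528,-.0585,.06]]))
cv2.imwrite('pics/c6.png',cv2.resize(im[130:280,240:500],None,fx=3,fy=3,interpolation=3))
```

```text
[ 0.52734243 -0.17039221  0.1407814 ]
[[318.00502991 218.28568851]
 [445.63361748 205.86438927]]
```

View pics/c6.png

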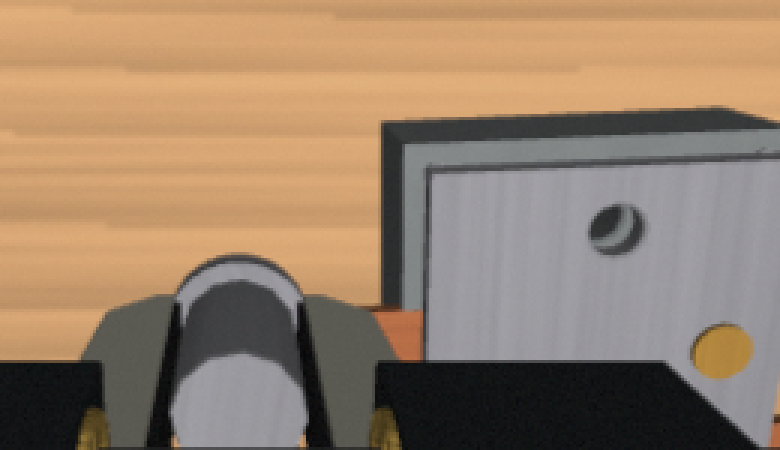

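Pin is in the grip, flange front edge at pixel (319.3,215), grip-top front edge at (319,247.5); cover hole at (445.5,206.6).

Run:
```python
from h import *
m=eyes.camera_model('wrist'); p=monitor.read_state()['tool_pos']
for dz in (.0,-.002): print('flange', at(m,319.3,214.8,p[2]-.011+dz)-p+[.015,0,0], 'fl top',at(m,319.3,214.8,p[2]-.005+dz)-p+[.015,0,0],'top',at(m,319.3,247.5,p[2]+.033+dz)-p+[.012,0,0])
im=cv2.imread('pics/w6.png'); g=cv2.cvtColor(im,6)
s=g[194:220,432:460]; e=np.abs(s.astype(int)-np.median(s))>22; ys,xs=np.nonzero(e); u,v=(xs.min()+xs.max())/2+432,(ys.min()+ys.max())/2+194; print(u,v,xs.min(),xs.max(),ys.min(),ys.max(),at(m,u,v,.060),at(m,u,v,.058))
```

```text
flange [ 0.00127924  0.00094126 -0.011     ] fl top [-0.00065159  0.00093534 -0.005     ] top [0.00091868 0.00087307 0.033     ]
flange [ 0.00192285  0.00094323 -0.013     ] fl top [-7.98058473e-06  9.37311828e-04 -7.00000000e-03] top [0.00181685 0.00087467 0.031     ]
445.5 206.5 4 23 4 21 [ 0.52874769 -0.05877408  0.06      ] [ 0.52933082 -0.0578703   0.058     ]
```

Emit:
arm_command(
  deltas=[
    [[0,1,0,0,0,0],[0,2,0,0,0,0],[0,2,0,0,0,0],[0,2,0,0,0,0],[0.1,2,0,0,0,0],[0,1.1,0,0,0,0],[0,1,0,0,0,0],[0,0,0,0,0,0],[0,0,-1,0,0,0],[0,0,-1,0,0,0],[0,0,-1,0,0,0],[0,0,0,0,0,0]],
  ],
)

```text
t: 21.92
tool_pos: [0.5264, -0.0592, 0.1075]
orientation: [-0.002, -3.137, -0.001]
force: [-0.2, -0.5, -1.9]
opening: 0.023
gripper_force: 40.0
```

Emit:
arm_command(
  deltas=[
    [[0,0,-0.3,0,0,0],[0,0,-0.3,0,0,0],[0,0,-0.3,0,0,0],[0,0,-0.2,0,0,0],[0,0,0,0,0,0],[0,0,0,0,0,0]],
  ],
)

```text
t: 22.42
tool_pos: [0.5287, -0.0588, 0.1002]
orientation: [0.001, 3.141, -0.0]
force: [0.0, 0.3, -1.6]
opening: 0.0234
gripper_force: 40.0
```

Emit:
arm_command(
  deltas=[
    [[0,0,-0.3,0,0,0],[0,0,-0.3,0,0,0],[0,0,-0.3,0,0,0],[0,0,-0.3,0,0,0],[0,0,0,0,0,0],[0,0,0,0,0,0],[0,0,0,0,0,0]],
  ],
)

```text
t: 23.0
tool_pos: [0.5286, -0.0588, 0.0881]
orientation: [-0.001, -3.142, -0.0]
force: [0.1, -0.9, -1.4]
opening: 0.0234
gripper_force: 40.0
```

Tip is at about z = 0.043, already in the jaw hole, with no side force. Continuing.

Emit:
arm_command(
  deltas=[
    [[0,0,-0.4,0,0,0],[0,0,-0.4,0,0,0],[0,0,-0.4,0,0,0],[0,0,-0.3,0,0,0],[0,0,0,0,0,0],[0,0,0,0,0,0],[0,0,0,0,0,0]],
  ],
)

```text
t: 23.58
tool_pos: [0.5286, -0.0588, 0.0731]
orientation: [-0.001, -3.141, -0.0]
force: [0.0, 0.6, -1.5]
opening: 0.0232
gripper_force: 40.0
```

Emit:
arm_command(
  deltas=[
    [[0,0,-0.3,0,0,0],[0,0,-0.3,0,0,0],[0,0,-0.2,0,0,0],[0,0,0,0,0,0],[0,0,0,0,0,0],[0,0,0,0,0,0]],
  ],
  squeeze=50,
)

```text
t: 24.08
tool_pos: [0.5287, -0.0589, 0.0654]
orientation: [0.001, 3.141, -0.0]
force: [-2.5, -0.2, 4.5]
opening: 0.0232
gripper_force: 50.0
```

Emit:
arm_command(
  deltas=[
    [[0,0,-0.1,0,0,0],[0,0,-0.1,0,0,0],[0,0,-0.1,0,0,0],[0,0,0,0,0,0],[0,0,0,0,0,0],[0,0,0,0,0,0]],
  ],
)

```text
t: 24.58
tool_pos: [0.5286, -0.0589, 0.0627]
orientation: [0.001, 3.142, -0.0]
force: [-4.3, -1.1, 7.7]
opening: 0.0236
gripper_force: 50.0
```

Emit:
arm_command(
  deltas=[
    [[0,0,-0.1,0,0,0],[0,0,-0.1,0,0,0],[0,0,0,0,0,0],[0,0,0,0,0,0],[0,0,0,0,0,0],[0,0,0,0,0,0]],
  ],
)

```text
t: 25.08
tool_pos: [0.5287, -0.059, 0.0616]
orientation: [0.0, 3.142, -0.001]
force: [-10.3, -0.3, 16.4]
opening: 0.0234
gripper_force: 50.0
```

Emit:
arm_command(
  deltas=[
    [[-0.1,0,0,0,0,0],[0,0,0,0,0,0],[0,0,0,0,0,0],[0,0,0,0,0,0],[0,0,0,0,0,0],[0,0,0,0,0,0]],
  ],
)

```text
t: 25.58
tool_pos: [0.5285, -0.059, 0.0618]
orientation: [0.0, 3.14, -0.001]
force: [-6.1, 0.5, 15.7]
opening: 0.0233
gripper_force: 50.0
```

Run:
```python
from h import *
a,_=snap('wrist','w7.png'); b,_=snap('scene','s7.png'); s=monitor.read_state(); print(s['t'],s['force'],s['tool_pos'],s['gripper_force'],s['wrist_torque'])
o=np.zeros((600,780,3),np.uint8); o[:300,:780]=cv2.resize(a[150:300,125:515],(780,300),interpolation=3)
o[300:]=cv2.resize(b[130:255,210:372],(780,600),interpolation=3)[150:450]; cv2.imwrite('pics/c7.png',o)
```

```text
25.6833 [-5.29917119  0.25308581 14.97503189] [ 0.52853422 -0.05903412  0.06180377] 50.00640392303467 [0.12579284 0.95973653 0.022131  ]
```

View pics/c7.png

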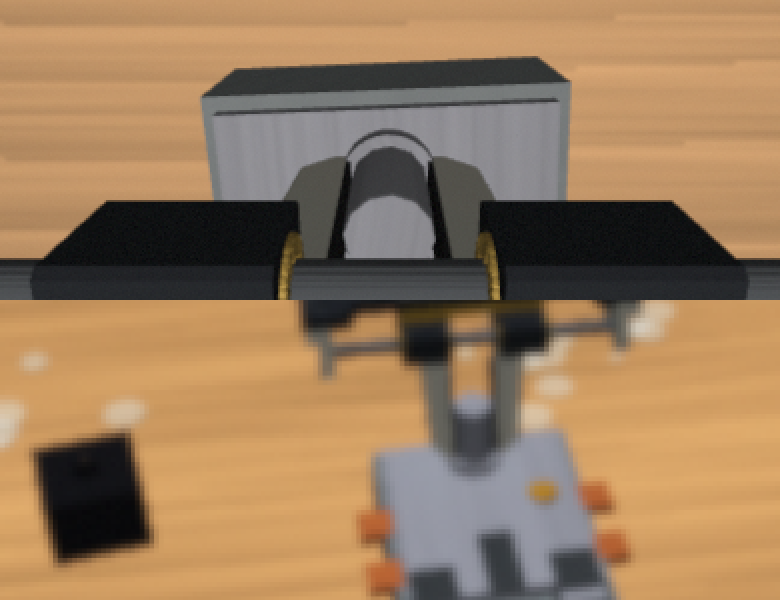

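Pin is home: flange on the cover, cover flush with the jaw, about 15 N down and a 50 N grip. Handing in.

```bash
python3 -c "
from h import *
print(ticket.close_job())"
```

```text
the job is handed in; nothing more can be done
None
```

The job is handed in but no verdict came back. The thermometer was held over the jaw hole for over 2 s and stood back on the shelf, the cover was swung down, and the pin is still held home (about 15 N down, 50 N grip) with the cover looking flush; none of the bystanders was touched.

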